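# Assemble the two-tier serving stand

### The arm

A 6-joint arm with a two-finger parallel gripper is mounted at the origin on a cart in front of the work surface, level with it; the furniture and walls round the work are solid. World frame = base frame: x ahead of the robot, y to its left, z up, the work surface at z = 0. Lengths are in mm, angles in rad, forces in N, time in s.
With the tool pointing down it reaches from about 250 to 850 mm from the base axis. Payload 12.5 kg.
Tool frame: the origin (TCP) lies midway between the tips of the shut fingers; the grasp point (between the pads) lies 19 mm behind it (grasp_offset is the distance from the TCP to the grasp point, in mm); z points along the fingers, y is the line along which they close (so a half turn about z gives the same grasp; the last joint's range is limited). The gripper opens to 93 mm and grips with 3 to 60 N. Pads are 15 mm wide; open, the fingers measure 128 mm over their backs; the gripper's body (75 mm by 188 mm) begins 65 mm behind the grasp point.
Start: joints at [-1.291, 0.351, 1.652, -0, 1.139, -0.085], TCP at [196.237, -513.785, 218.633] pointing down, gripper open.
Joint ranges: [-2.75, 2.75], [-0.79, 2.1], [0.01, 2.65], [-1.57, 4.71], [0.07, 3.14], [-2.87, 2.87]. Speed limits (rad/s): [2.22, 2.22, 2.79, 3.14, 3.14, 3.14].

### API

Orientations are given as a rotation vector (axis times angle).
In Python, from bench import move_to, move_linear, goto_joints, gripper_to, hold, ik, get_state, read_camera, MotionError, close_job, spot_in, grasp_offset gives the robot as it stands. Calls block until the motion is done:
- move_to(position, orientation): joint-space move of the TCP to a pose.
- move_linear(position, vel=150, orientation=None): straight line of the TCP; orientation=None keeps the orientation; vel is the mean speed in mm/s.
- goto_joints(angles): joint-space move.
- gripper_to(opening, squeeze=None): finger opening in mm; squeeze is the grip in N (None keeps the last); returns when the fingers have stopped.
- hold(seconds).
- ik(position, orientation): joint angles nearest the present ones, or None.
- get_state(): the state.
- read_camera(name): name is "scene" or "top"; returns a dict with "img" (420x560x3 uint8, red, green, blue), "intrinsics" (3x3 intrinsics, pixels), "rvec" (rotation vector, rad) and "tvec" (3), from world to camera coordinates, as OpenCV has them. Camera axes: x right, y down, z forward; pixel columns grow to the right and rows downward; lengths in mm; the calibration is good to about 2 mm. A picture is of the moment at which its call begins. There is no depth.
A pose or a line that the arm cannot do raises MotionError and nothing moves.
- close_job(): hands the job in; it is judged then, once.
Trained networks look in a picture, given as the dict that the camera call returned (one of the last four; its "shot" number tells which), for a name from the list of things; names that differ only in an ending like _2 or _b are one class to them, and where a whole thing is asked for, a point or a joint stands for the part that bears it (a point fixed in the world has none). Each returns a list of dicts, best first, with "p" (0 to 1); they miss things now and then, are a little off and sometimes report something else, mostly with a low value. They report only what shows in the picture. A call takes as long as a camera call.
- spot_in(picture, name): "centre" ([x, y, z] in mm, in world coordinates, good to about 4 mm: the middle of the surface that is visible of it).
The state is a dict: "t": time; "joint_pos": joint angles; "qd": joint speeds; "joint_efforts": joint torques, N m; "position": TCP position; "orientation": TCP orientation; "contact_force": force on the tool from outside, world axes, zero at the start; "ft_torque": the same for the moment, N m; "finger_gap": finger opening in mm; "gripper_force": force on a finger pad.
Only numpy, scipy, OpenCV 4.12 (cv2) and the standard library are available. Lean on these libraries where they do the work, as an engineer would, in place of code of your own. Each camera call takes 0.05 s, during which the arm holds its last target. There are 200 camera calls.

### The job

Put the two-tier serving stand together: take the steel post out of the little glass, pass its pin through the hole of the large wooden plate, feel with the pin tip for the socket in the foot hidden underneath and let the post go fully home, upright, with its flange down on the plate; then set the small plate with its steel sleeve down over the spigot on top of the post, level, and let go. Work gently: the pin must never be pressed hard on the foot or the plate; leave the large plate lying on its foot (it may slide a little as you feel around), do not tip the glass, and leave the other things alone.

Things in the scene. Friction and masses are not known exactly. Their poses are not given: they have to be found in the camera images.
- post: Steel post, 100 mm long, 0.17 kg, upright, hanging by its flange on the shot glass's rim. Origin: centre of the flange's underside (flange 48 mm wide, 5 thick); z up along the post. Below it the pin, 8 mm diameter, 24 long, last 3 mm tapering to a 4 mm flat tip. Above: stem to grip, 16 mm diameter, z 9 to 52 mm; collar, 28 mm diameter, z 52 to 56; spigot, 8 mm diameter, z 56 to 76, tapered end.
- pin_tip (a point): Centre of the tip of the post's pin, 24 mm below the post's origin. While it rests on the foot beside the socket, the flange stands 14 mm above the large plate; fully home, the flange lies on the plate and the tip is 14 mm below the foot's top, 19 mm above the worktop.
- collar (a point): Centre of the upper face of the post's collar, 56 mm above the post's origin; the small plate comes to rest on it.
- plate: Large round wooden plate, 200 mm diameter, 10 mm thick, 4 mm lip at the edge, 0.36 kg, lying loose and flat on the foot. Origin: centre of its underside, on the axis of its plain 13 mm through hole. It was laid on by eye: the socket in the foot lies 5 to 11 mm beside the hole's axis, in an unknown direction, hidden by the plate. A pin in the hole takes the plate along as it slides on the foot.
- mat: Round cork mat, 140 mm diameter, 5 thick, fixed on the worktop; origin: centre of its underside. Fixed on it, 8 mm off its middle in an unknown direction, the stand's foot: a dark wooden disc, 96 mm diameter, its smooth, waxed, flat top 33 mm above the worktop, under the plate. In the foot's middle the socket for the pin: 9.6 mm bore, 20 mm deep, mouth chamfered at 45 degrees to 13.6 mm.
- tier: Small round wooden plate, 130 mm diameter, 9 mm thick, 4 mm lip, 0.2 kg, lying on the glass hob, which stands 5 mm above the worktop. Origin: centre of its underside, z up. Fixed upright in its middle a steel sleeve to grip: 24 mm outer diameter, top 38 mm above the plate's underside; an 11 mm bore runs right through sleeve and plate, its lower mouth chamfered to 15 mm.
- shot_glass: Small clear shot glass, 49 mm diameter, 62 mm high, loose, standing on the hob, holding the post; origin at the centre of its underside.
- espresso_cup_b: Dark espresso cup, about 63x86x50 mm, origin under its middle; where it stands it is only to be left alone
- espresso_cup_c: Cream espresso cup standing upside down, about 64x93x51 mm, origin under its middle; where it stands it is only to be left alone
- sugar_tin: Grey tin with wooden lid, 68x68x85 mm, origin under its middle; where it stands it is only to be left alone
- tea_tin: Square tin with wooden lid, 68x68x100 mm, origin under its middle; where it stands it is only to be left alone
- tumbler: Clear drinking glass, 80 mm diameter, 91 mm high, origin under its middle; where it stands it is only to be left alone
- timer: Round kitchen timer, 64 mm diameter, 47 mm high, origin under its middle; where it stands it is only to be left alone
- dropper_bottle: Small brown dropper bottle, 33 mm diameter, 102 mm high, origin under its middle; where it stands it is only to be left alone

How it is judged:
By the outcome, as a careful person would: the job done as asked, in the order asked, and still so for the second after the job is handed in, with the robot touching nothing.
It also fails if it takes over 72 s, if anything falls off the work surface, if the arm or the gripper's body presses on something with over 40 N, if the wrist force passes 120 N, or if a joint passes its speed limit or range.

## Working session

There is one attempt and no reset: what is moved stays moved. The work goes in short steps, each a Python script; the robot and the scene stay as the last script left them, time stands still between calls to the robot, and variables do not carry over. Pictures are saved under pics/ and viewed, at most 10 in all, crops included, and the job is handed in when it is done.

```bash
mkdir -p pics
cat > h.py <<'E'
from bench import *
import numpy as np, cv2
def proj(c,P):
    return cv2.projectPoints(np.float64(P).reshape(-1,1,3),np.float64(c['rvec']),np.float64(c['tvec']),np.float64(c['intrinsics']),None)[0].reshape(-1,2)
def ray(c,uv,z):
    R=cv2.Rodrigues(np.float64(c['rvec']))[0];o=-R.T@np.float64(c['tvec']).ravel()
    d=R.T@np.linalg.inv(np.float64(c['intrinsics']))@np.array([uv[0],uv[1],1.])
    return o+d*(z-o[2])/d[2]
def save(c,n,crop=None,s=1):
    im=c['img'][:,:,::-1]
    if crop: a,b,e,f=crop; im=im[b:f,a:e]
    cv2.imwrite('pics/'+n,cv2.resize(im,None,fx=s,fy=s,interpolation=cv2.INTER_CUBIC))
E
python3 - <<'E'
from h import *
a=read_camera('scene');b=read_camera('top')
im=np.vstack([a['img'],b['img']])[:,:,::-1]
save(a,'s0.png',s=1.4);save(b,'t0.png',s=1.4)
for n,c in (('s',a),('t',b)):
    R=cv2.Rodrigues(np.float64(c['rvec']))[0];print(n,'cam',(-R.T@np.float64(c['tvec']).ravel()).round(),np.float64(c['intrinsics'])[0,0])
    for k in 'post plate mat tier shot_glass espresso_cup_b espresso_cup_c sugar_tin tea_tin tumbler timer dropper_bottle'.split():
        print(n,k,[(np.round(d['centre']).tolist(),round(d['p'],2)) for d in spot_in(c,k)[:2]])
s=get_state();print(s['t'],s['orientation'],s['contact_force'],s['finger_gap'],grasp_offset)
E
```

```text
s cam [-296. -860.  605.] 419.68978707654367
s post [([506.0, -229.0, 38.0], 0.53)]
s plate [([457.0, 151.0, 40.0], 0.94)]
s mat [([432.0, 108.0, 3.0], 0.69), ([390.0, -419.0, 36.0], 0.47)]
s tier [([487.0, -101.0, 10.0], 0.6)]
s shot_glass [([504.0, -225.0, 36.0], 0.78)]
s espresso_cup_b [([649.0, -206.0, 33.0], 0.55), ([522.0, -214.0, 66.0], 0.3)]
s espresso_cup_c [([649.0, -206.0, 33.0], 0.55), ([522.0, -214.0, 66.0], 0.3)]
s sugar_tin [([548.0, 387.0, 44.0], 0.72)]
s tea_tin [([587.0, -392.0, 35.0], 0.66), ([391.0, -420.0, 39.0], 0.55)]
s tumbler [([576.0, -470.0, 62.0], 0.67)]
s timer [([458.0, 150.0, 44.0], 0.61), ([391.0, -418.0, 40.0], 0.59)]
s dropper_bottle [([521.0, -406.0, 30.0], 0.61)]
t cam [ 302.  -26. 1407.] 437.7479460448079
t post [([518.0, -201.0, 74.0], 0.64), ([693.0, -68.0, 30.0], 0.51)]
t plate [([466.0, 156.0, 45.0], 0.74), ([521.0, -207.0, 73.0], 0.53)]
t mat []
t tier [([504.0, -90.0, 16.0], 0.89), ([604.0, -472.0, 41.0], 0.66)]
t shot_glass []
t espresso_cup_b [([691.0, -68.0, 31.0], 0.84), ([664.0, -183.0, 46.0], 0.79)]
t espresso_cup_c [([691.0, -68.0, 31.0], 0.84), ([664.0, -183.0, 46.0], 0.79)]
t sugar_tin [([561.0, 399.0, 75.0], 0.88)]
t tea_tin [([601.0, -353.0, 82.0], 0.88), ([663.0, -185.0, 44.0], 0.69)]
t tumbler []
t timer [([411.0, -404.0, 45.0], 0.74)]
t dropper_bottle [([518.0, -387.0, 58.0], 0.73)]
1.3 [-3.08943779e+00 -5.69862265e-01  6.43323060e-05] [-0.21137609  0.16378485 -0.14287946] 93.00950763055063 18.8
```

View pics/s0.png

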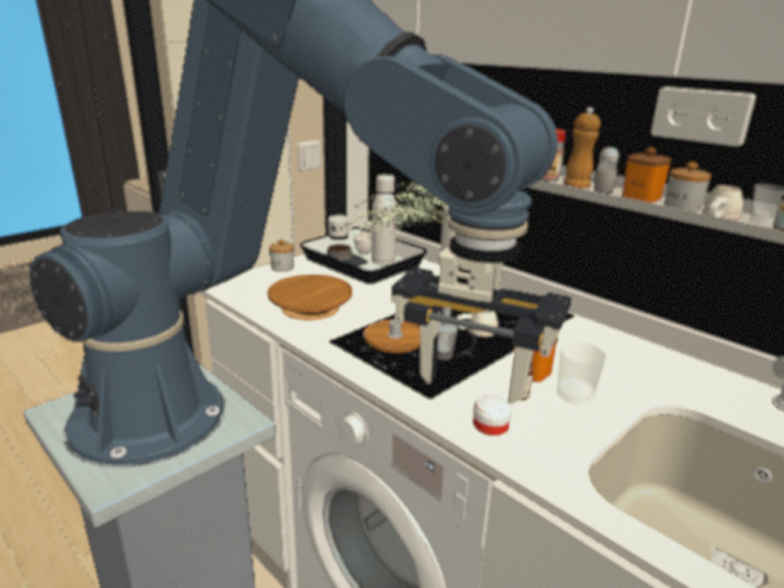

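View pics/t0.png

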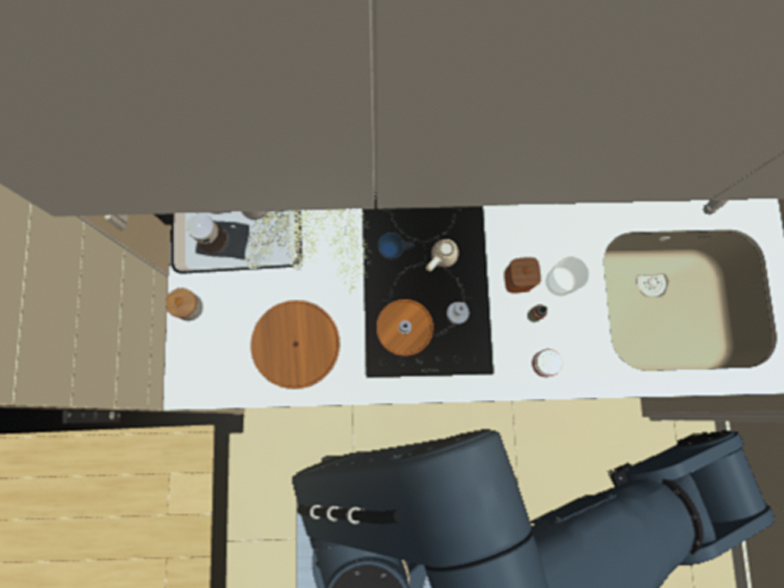

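The scene view shows the plate at (310,293), the tier at (395,330) and the post in its glass at (447,335), between the fingers. In the top view the hole is at (296,344), the sleeve at (405,326) and the post at (458,313), all of them unobstructed. Next I measure these more finely.

Run:
```python
from h import *
a=read_camera('scene');b=read_camera('top')
def crop(c,cx,cy,w,h,s):
    return cv2.resize(c['img'][cy-h:cy+h,cx-w:cx+w,::-1],None,fx=s,fy=s,interpolation=cv2.INTER_NEAREST)
t=[crop(b,327,224,24,24,8),crop(b,289,233,24,24,8)]
u=[crop(a,318,232,24,24,8),crop(a,222,212,36,24,8)[:, :384]]
cv2.imwrite('pics/c1.png',cv2.resize(np.vstack([np.hstack(t),np.hstack([u[0],u[1]])]),(600,600)))
# brown plates in top
hsv=cv2.cvtColor(b['img'],cv2.COLOR_RGB2HSV)
m=((hsv[...,0]<20)&(hsv[...,1]>110)&(hsv[...,2]>70)).astype(np.uint8)
n,l,st,ce=cv2.connectedComponentsWithStats(m)
for i in range(1,n):
    if st[i,4]>700 and 150<ce[i][0]<330 and 200<ce[i][1]<290:
        cnt=max(cv2.findContours((l==i).astype(np.uint8),0,1)[0],key=len);e=cv2.fitEllipse(cv2.convexHull(cnt))
        print(i,st[i],e, 'top plate z47',ray(b,e[0],47).round(1),'z18',ray(b,e[0],18).round(1))
g=b['img'].astype(float).sum(2)
w=g[240:252,205:218];print(w.astype(int))
w=np.clip(400-w,0,None);yy,xx=np.mgrid[240:252,205:218];p=((w*xx).sum()/w.sum(),(w*yy).sum()/w.sum());print('hole',p,ray(b,p,43))
for nm,x0,x1,y0,y1 in(('post',313,341,210,238),):
    w=np.clip(g[y0:y1,x0:x1]-150,0,300);yy,xx=np.mgrid[y0:y1,x0:x1];p=((w*xx).sum()/w.sum(),(w*yy).sum()/w.sum());print(nm,p,ray(b,p,72))
    w=g[214:234,316:340];print(w.astype(int))
```

```text
3 [ 180  215   62   62 3033] ((210.41046142578125, 245.71287536621094), (61.302818298339844, 62.707523345947266), 48.95283889770508) top plate z47 [463.7 155.2  47. ] z18 [467.2 159.1  18. ]
4 [ 269  214   41   41 1250] ((288.6540832519531, 233.57546997070312), (40.84843444824219, 41.150146484375), 109.0071792602539) top plate z47 [495.4 -89.8  47. ] z18 [499.5 -91.2  18. ]
[[306 310 312 311 310 308 310 323 334 348 344 330 332]
 [307 313 317 313 312 308 310 319 331 345 342 335 332]
 [308 309 316 312 313 306 307 319 333 345 341 335 332]
 [312 315 316 320 303 278 277 305 327 345 346 333 328]
 [311 312 320 314 277 231 225 256 309 342 346 337 332]
 [313 314 317 302 252 198 185 219 292 338 347 337 332]
 [313 312 319 305 248 200 192 220 293 338 345 338 328]
 [313 310 319 309 275 240 241 274 315 339 344 338 331]
 [313 308 320 317 301 286 283 312 328 342 346 343 332]
 [308 309 317 318 313 308 300 314 325 337 345 340 331]
 [302 308 320 322 312 306 305 315 323 336 347 339 331]
 [305 308 311 319 313 309 303 311 325 334 345 342 334]]
hole (np.float64(210.54154873358007), np.float64(245.507438856
[... 1481 characters left out ...]
75  76 147 285 420 476 484 473 463 457 458 472 475 478 482 456 334
  177  92  88  94  90  92]
 [ 78  77  78 104 201 342 441 480 485 477 468 472 480 486 484 465 380 230
  107  83  85  94  94  94]
 [ 77  77  77  86 131 228 338 416 458 471 469 476 479 470 454 374 244 130
   85  86  94  95  95  95]
 [ 80  80  81  80  90 134 198 274 350 385 401 411 405 353 290 204 120  88
   82  87  95  93  96  98]
 [ 80  81  82  78  81  97 118 166 212 227 236 245 233 178 130  98  86  85
   89  92  90  97  96  96]
 [ 80  82  79  83  96 109 126 147 146 119 107 102 101  90  83  83  88  86
   94  96  96  92  95  97]
 [ 81  84  82  92 129 136 124 126 110  86  80  77  83  82  86  89  95  95
   93  91  93  97  97  96]]
```

View pics/c1.png

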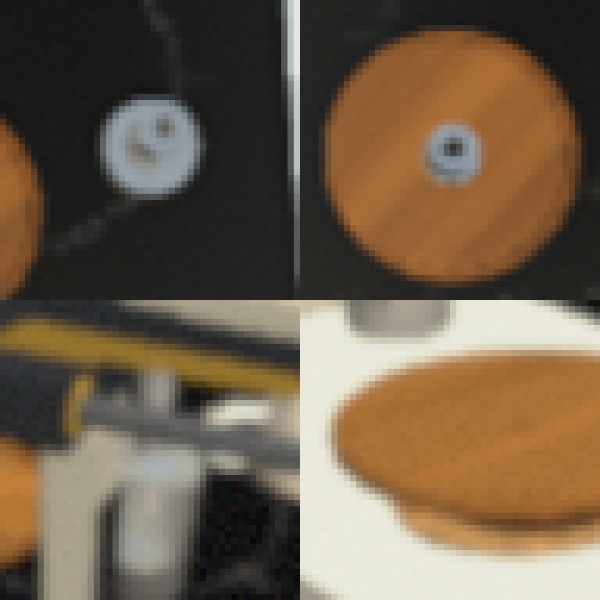

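The crop shows the post flange as a disc, with its centre at top pixel (326.6,223.1) and the spigot end as a dark spot at (329,220). The sleeve bore is near (289,232), and under the large plate the light mat edge can just be seen. I move on the post now.

Run:
```python
from h import *
O=[np.pi,0,0]
for p in ([521.5,-207.4,230],[464.5,155.3,120],[499.5,-91.2,20]): print(np.round(ik(p,O),2))
gripper_to(60)
move_to([521.5,-207.4,200],O)
c=read_camera('scene');save(c,'s1.png',crop=(250,100,420,280),s=3.5)
move_linear([521.5,-207.4,81],vel=100)
s=get_state();print(s['t'],s['position'].round(1) if hasattr(s['position'],'round') else s['position'],s['contact_force'])
c=read_camera('scene');save(c,'s2.png',crop=(250,150,400,270),s=5)
```

```text
[-0.46  0.36  1.61 -0.    1.17  1.11]
[ 0.23  0.38  1.9  -0.    0.87  1.8 ]
[-0.27  0.58  1.9  -0.    0.67  1.3 ]
5.1667 [ 521.8 -207.6   81.6] [-0.66506884  0.61448824 -0.1507788 ]
```

View pics/s2.png

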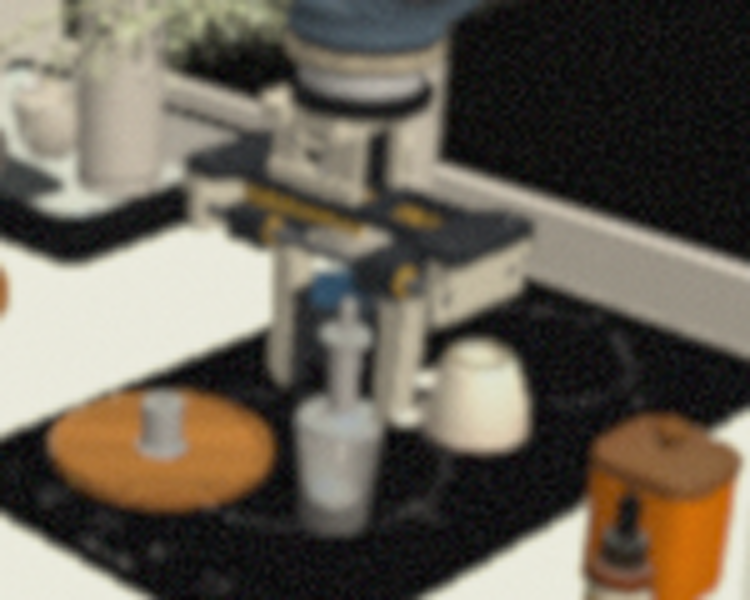

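The fingers straddle the stem (crop (345,370)), with the fingertips at about (285,385) and (400,420) on either side of the flange. I check this by projection, then close gently.

Run:
```python
from h import *
c=read_camera('scene')
pr=lambda P:((proj(c,P)-[250,150])*5).round(0).tolist()
print('tcp',pr([521.8,-207.6,81.6]),'flange',pr([521.5,-207.4,67]),'collar',pr([521.5,-207.4,123]),'glass base',pr([521.5,-207.4,5]),'tip',pr([521.5,-207.4,143]))
for o,q in ((26,5),(19,5),(14,5)):
    gripper_to(o,q);s=get_state();print(s['t'],s['finger_gap'],s['gripper_force'],np.round(s['contact_force'],2),np.round(s['position'],1))
```

```text
tcp [[336.0, 398.0]] flange [[334.0, 422.0]] collar [[341.0, 331.0]] glass base [[327.0, 519.0]] tip [[343.0, 297.0]]
5.9167 27.394573480399345 5.000048652291298 [-0.13 -0.06  0.02] [ 521.5 -207.4   81. ]
6.1333 27.562534362029716 4.999953657388687 [ 0.58 -0.07 -0.07] [ 521.5 -207.4   81. ]
6.35 27.44747207115186 5.000033676624298 [ 0.33 -1.07 -0.41] [ 521.5 -207.4   81. ]
```

The gap is 27.4 mm, so the pads are on the 28 mm collar. They reach about 38 mm back from the tips, so I go 3.5 mm lower.

Run:
```python
from h import *
gripper_to(40)
move_linear([521.5,-207.4,77.5],vel=30)
for o,q in ((24,5),(12,5),(10,25)):
    gripper_to(o,q);s=get_state();print(s['t'],s['finger_gap'],s['gripper_force'],np.round(s['contact_force'],2),np.round(s['position'],1))
```

```text
7.4583 27.477780752877777 5.000016912817955 [-0.08  0.04  0.05] [ 521.5 -207.4   77.5]
7.675 27.603487748479075 4.999984502792358 [-0.16 -0.37 -0.54] [ 521.5 -207.4   77.5]
7.8917 26.17558152050894 25.000017285346985 [ 1.53 -0.39 -0.63] [ 521.5 -207.4   77.5]
```

Run:
```python
from h import *
gripper_to(26.5,3)
c=read_camera('scene');save(c,'s3.png',crop=(285,180,365,260),s=7)
gripper_to(40)
```

```text
(no output)
```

View pics/s3.png

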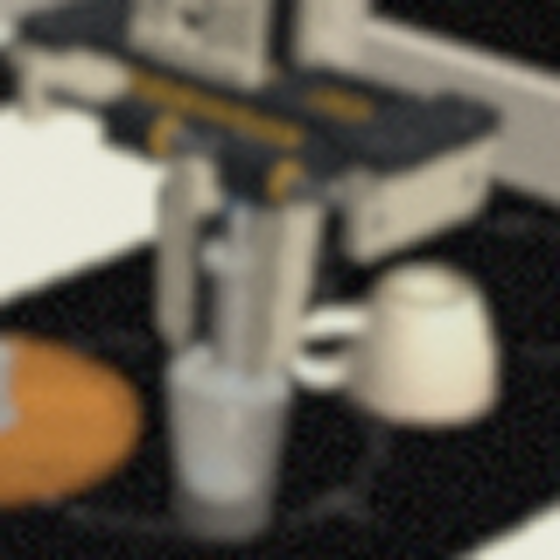

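The pads do seem to catch the collar: the gap of about 28 mm gives a little with force, so the post is well centred. I try lower still, in steps.

Run:
```python
from h import *
for z in (75.5,73.7):
    gripper_to(36,5)
    move_linear([521.5,-207.4,z],vel=30)
    gripper_to(10,5);s=get_state();print(z,s['t'],s['finger_gap'],s['gripper_force'],np.round(s['contact_force'],2),np.round(s['position'],1))
    if s['finger_gap']<20: break
```

```text
75.5 9.525 27.55754607006675 5.000016018748283 [-0.32 -0.37 -0.06] [ 521.5 -207.4   75.5]
73.7 10.5083 27.58032045548336 5.000001043081284 [0.34 0.13 0.38] [ 521.5 -207.4   73.7]
```

Even at 73.7 the straight fingers meet the collar, so a vertical grip can't reach the stem. I'll grip with the tool tilted about 55° about the closing axis, so the fingers pass under the collar.

```bash
cat >> h.py <<'E'
TH=np.deg2rad(55);sn,cs=np.sin(TH),np.cos(TH)
ZT=np.array([sn,0,-cs])
OT=cv2.Rodrigues(np.array([[cs,0,sn],[0,-1,0],[sn,0,-cs]]))[0].ravel()  # columns x,y,z of tool
GZ=27.  # grip height on post
def tcp(post,back=0): return np.array(post)+[0,0,GZ]+ZT*(18.8-back)   # post origin -> tcp
E
python3 - <<'E'
from h import *
R=cv2.Rodrigues(OT)[0];print(R.round(3))
P=np.array([521.5,-207.4,67]);H=np.array([464.5,155.3,0])
for p in (tcp(P,100),tcp(P),tcp(P+[0,0,60]),tcp(H+[0,0,120]),tcp(H+[0,0,43])):
    q=ik(p,OT);print(p.round(),None if q is None else np.round(q,2))
gripper_to(40)
move_linear([521.5,-207.4,200],vel=200)
move_to(tcp(P,110)+[0,0,0],OT)
c=read_camera('scene');save(c,'s4.png',crop=(230,80,400,250),s=3.5)
move_linear(tcp(P,25),vel=120)
move_linear(tcp(P),vel=40)
s=get_state();print(s['t'],np.round(s['position'],1),np.round(s['contact_force'],2))
gripper_to(10,5);s=get_state();print(s['t'],s['finger_gap'],np.round(s['contact_force'],2))
c=read_camera('scene');save(c,'s5.png',crop=(280,170,370,260),s=6.5)
E
```

```text
[[ 0.574 -0.     0.819]
 [ 0.    -1.    -0.   ]
 [ 0.819  0.    -0.574]]
[ 455. -207.  141.] [-0.89  0.35  2.38  1.93  0.75 -1.09]
[ 537. -207.   83.] [-0.72  0.57  2.23  2.2   0.73 -1.24]
[ 537. -207.  143.] [-0.72  0.41  2.23  2.03  0.64 -1.01]
[480. 155. 136.] [ 0.39  0.35  2.41  3.72  0.62 -1.82]
[480. 155.  59.] [ 0.39  0.61  2.41  3.57  0.85 -1.63]
15.325 [ 536.8 -207.3   83.1] [-0.32 -0.97  0.27]
15.8417 15.791528558736008 [-0.34 -0.9   0.62]
```

View pics/s5.png

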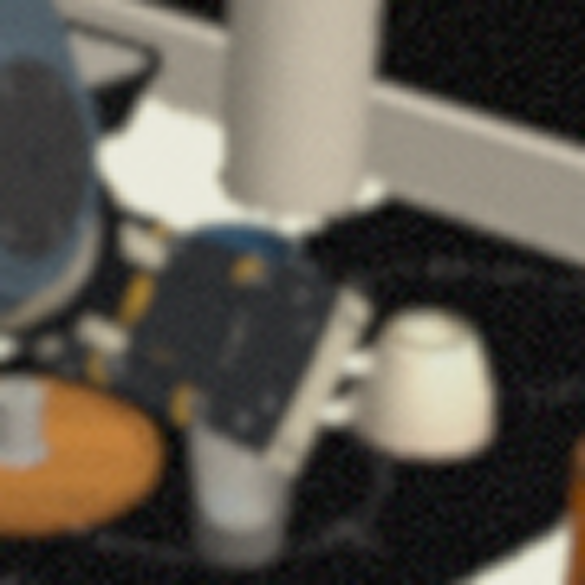

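The stem is now gripped (gap 15.8 mm). The picture shows the hand over the glass at about (240,480), standing upright. Next I lift, carry the post to the hole and descend gently.

```bash
cat >> h.py <<'E'
def force(n=4):
    f=[]
    for _ in range(n): hold(0.02);f.append(get_state()['contact_force'])
    return np.mean(f,0)
E
python3 - <<'E'
from h import *
P=np.array([521.5,-207.4,67]);H=np.array([464.5,155.3,0])
f0=force()
gripper_to(8,45)
move_linear(tcp(P+[0,0,45]),vel=60)
print(get_state()['t'],'lift dF',(force()-f0).round(2),get_state()['finger_gap'])
move_linear(tcp(P+[0,0,75]),vel=150)
c=read_camera('scene');save(c,'s6.png',crop=(230,80,400,250),s=3.5)
move_linear(tcp(H+[0,0,120]),vel=220)
move_linear(tcp(H+[0,0,72]),vel=100)
hold(.15);b=force(8);np.save('b.npy',b);print('base',b.round(2),get_state()['t'])
c=read_camera('scene');save(c,'s7.png',crop=(170,150,290,240),s=6)
z=72
while z>54:
    z-=1; move_linear(tcp(H+[0,0,z]),vel=25)
    f=force(2)-b
    if f[2]>1.2 or np.hypot(*f[:2])>4: break
hold(.1);f=force(4)-b
print('stop z',z,'f',f.round(2),get_state()['t'])
E
```

```text
17.075 lift dF [ 0.38  0.65 -2.33] 14.728185297098973
base [ 0.04 -0.19 -1.8 ] 20.2833
stop z 57 f [-0.28  0.02  3.38] 24.75
```

View pics/s7.png

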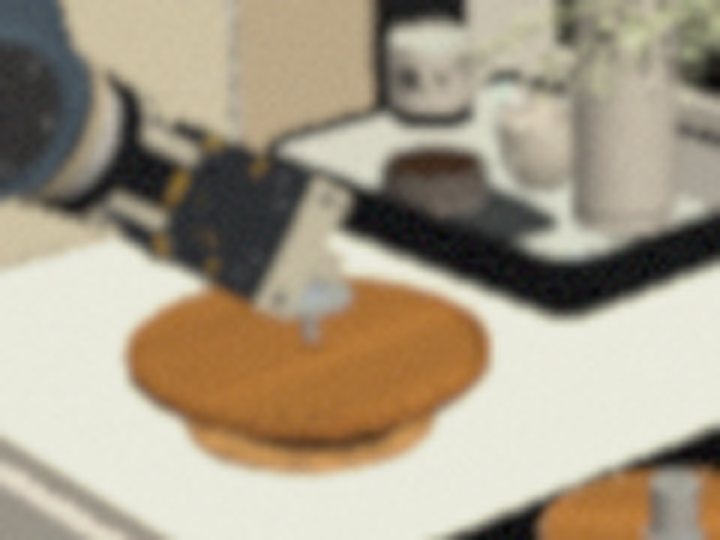

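Contact came at z=57, exactly the foot height, and the picture shows the pin at (310,330) going into the plate's hole. Next I feel round a circle of 8 mm radius with light force.

```bash
cat > feel.py <<'E'
from h import *
H=np.array([464.5,155.3,0]);b=np.load('b.npy')
path=[(r,0) for r in (2,4,6,8)]+[(8*np.cos(a),8*np.sin(a)) for a in np.arange(0.25,6.4,0.25)]
z=57.3;log=[];found=None
def go(xy,z,v=25):
    move_linear(tcp([H[0]+xy[0],H[1]+xy[1],z]),vel=v); return force(2)-b
go((0,0),z)
for xy in path:
    f=go(xy,z)
    while f[2]<0.7 and z>54.5:
        z-=0.4; f=go(xy,z)
    log.append((*np.round(xy,1),round(z,2),*f.round(1)))
    if z<56.4: found=xy;break
    if f[2]>1.8: z+=min(.4,(f[2]-1.3)*.15)
    if np.abs(f).max()>7: print('high',f);break
    if get_state()['t']>38: break
for l in log: print(*[float(v) for v in l])
if found:
    xy=np.array(found,float)
    for i in range(30):
        if f[2]<1.5: z-=0.8
        else:
            d=f[:2]; n=np.linalg.norm(d); xy=xy+d/max(n,.1)*min(.7,.35*n); z+=0.15
        f=go(xy,z)
        print(i,xy.round(1),round(z,2),f.round(1))
        if z<49 : break
print(get_state()['t'])
E
python3 feel.py
```

```text
2.0 0.0 57.3 0.3 0.5 1.4
4.0 0.0 57.3 -1.0 0.5 1.6
6.0 0.0 57.3 -0.5 0.5 2.0
8.0 0.0 57.01 -1.5 -0.1 5.2
7.8 2.0 57.41 -0.7 -0.9 2.7
7.0 3.8 57.21 -0.5 -0.4 2.7
5.9 5.5 57.42 -0.2 -0.5 1.0
4.3 6.7 57.42 0.2 -0.7 0.8
2.5 7.6 57.42 0.3 -0.4 0.8
0.6 8.0 57.42 -0.1 -0.8 1.3
-1.4 7.9 57.42 0.7 -0.6 0.9
-3.3 7.3 57.42 0.3 -0.2 1.2
-5.0 6.2 57.42 0.9 -0.4 1.0
-6.4 4.8 57.42 0.5 -0.7 2.1
-7.4 3.1 57.14 -0.5 -0.3 3.5
-7.9 1.1 57.46 0.6 0.8 0.7
-8.0 -0.9 57.46 -0.1 1.2 1.1
-7.5 -2.8 57.46 0.5 1.2 1.2
-6.6 -4.6 57.06 -0.7 0.1 3.5
-5.2 -6.1 57.4 -0.3 2.2 1.0
-3.6 -7.2 56.2 0.4 1.2 1.7
0 [-3.4 -6.7] 56.35 [ 0.6 -0.2  0.7]
1 [-3.4 -6.7] 55.55 [0.8 0.8 2.2]
2 [-3.1 -6.5] 55.7 [ 0.7 -0.1  2.3]
3 [-2.9 -6.5] 55.85 [0.5 0.5 0.8]
4 [-2.9 -6.5] 55.05 [0.7 1.4 3.3]
5 [-2.6 -6. ] 55.2 [ 1.  -0.5  2.1]
6 [-2.3 -6.2] 55.35 [0.8 0.6 0.6]
7 [-2.3 -6.2] 54.55 [0.4 0.4 2.9]
8 [-2.2 -6. ] 54.7 [0.6 0.5 1.9]
9 [-2.  -5.8] 54.85 [ 1.  -0.8  0.8]
10 [-2.  -5.8] 54.05 [ 0.6 -0.4  3.4]
11 [-1.8 -6. ] 54.2 [0.3 0.8 2. ]
12 [-1.7 -5.7] 54.35 [ 0.8 -0.3  0.7]
13 [-1.7 -5.7] 53.55 [ 0.2 -0.6  2.7]
14 [-1.6 -5.9] 53.7 [0.8 1.1 1.9]
15 [-1.3 -5.6] 53.85 [ 1.2 -1.   1.2]
16 [-1.3 -5.6] 53.05 [ 1.2 -0.9  3.4]
17 [-0.9 -5.9] 53.2 [-0.1  1.1  2.6]
18 [-0.9 -5.5] 53.35 [ 1.2 -1.   1.5]
19 [-0.9 -5.5] 52.55 [ 1.4 -1.5  3.8]
20 [-0.4 -6. ] 52.7 [0.2 0.  1.8]
21 [-0.4 -6. ] 52.85 [0.8 0.6 0.3]
22 [-0.4 -6. ] 52.05 [0.5 0.2 0.8]
23 [-0.4 -6. ] 51.25 [1.1 0.  0.3]
24 [-0.4 -6. ] 50.45 [ 1.5 -0.9  1.1]
25 [-0.4 -6. ] 49.65 [ 0.7 -0.2  0.8]
26 [-0.4 -6. ] 48.85 [ 1.7 -1.   1.1]
40.6167
```

The socket is found. Next I let the post go home.

Run:
```python
from h import *
H=np.array([464.5,155.3,0]);b=np.load('b.npy');xy=np.array([-.2,-6.1]);z=48.85
while z>41.5:
    z-=1.3 if z>44.6 else .5
    move_linear(tcp([H[0]+xy[0],H[1]+xy[1],z]),vel=25); f=force(2)-b
    print(round(z,2),xy.round(2),f.round(1))
    if f[2]>3 and z<44.3: break
    xy=xy+np.clip(f[:2]*.12,-.3,.3)
np.save('home.npy',[H[0]+xy[0],H[1]+xy[1],z]);print(get_state()['t'])
c=read_camera('scene');save(c,'s8.png',crop=(170,150,290,240),s=6)
```

```text
47.55 [-0.2 -6.1] [0.6 0.3 0.5]
46.25 [-0.13 -6.06] [ 1.  -0.3  1. ]
44.95 [-0.01 -6.1 ] [ 1.3 -0.3  0.3]
43.65 [ 0.15 -6.14] [ 0.6 -0.3  1.6]
43.15 [ 0.22 -6.18] [-0.8 -1.5  7.2]
42.0333
```

View pics/s8.png

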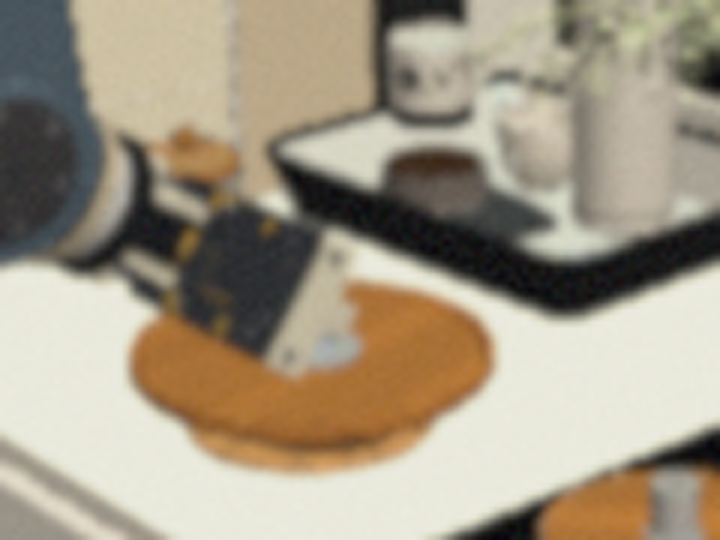

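The post is home: the flange met the plate at z≈43.2, and in the picture it lies flat at (335,350). I release it and fetch the tier.

Run:
```python
from h import *
h=np.load('home.npy');O=[np.pi,0,0];T=np.array([499.5,-91.2])
move_linear(tcp(h+[0,0,.35]),vel=25)
gripper_to(38)
move_linear(tcp(h,105),vel=150)
p=get_state()['position'];move_linear([p[0],p[1],p[2]+60],vel=220)
print(get_state()['t'])
c=read_camera('top');save(c,'t2.png',crop=(170,200,260,290),s=6)
move_to([T[0],T[1],130],O);print(get_state()['t'])
move_linear([T[0],T[1],17.5],vel=150)
gripper_to(20,5);s=get_state();print(s['t'],s['finger_gap'],np.round(s['contact_force'],2),np.round(s['position'],1))
b=force(3)
if 22<s['finger_gap']<25:
    gripper_to(15,40)
    move_linear([T[0],T[1],60],vel=100);hold(.1);print('w',(force(3)-b).round(2),get_state()['finger_gap'])
    move_linear([T[0],T[1],155],vel=220)
    move_linear([h[0],h[1],155],vel=220)
    print(get_state()['t'],np.round(get_state()['position'],1))
    hold(.1);np.save('b2.npy',force(6))
    c=read_camera('scene');save(c,'s9.png',crop=(170,120,290,240),s=5)
    c=read_camera('scene');P=proj(c,[[h[0],h[1],43],[h[0],h[1],119],[h[0],h[1],142]]);print(((P-[170,120])*5).round().tolist())
```

```text
44.2417
47.625
48.9167 23.746710719896242 [-1.39  1.22  7.06] [499.9 -91.3  18.1]
w [ 0.88 -0.36 -8.46] 22.637887692956568
51.7417 [464.7 148.5 154.8]
[[259.0, 443.0], [256.0, 334.0], [255.0, 300.0]]
```

View pics/s9.png

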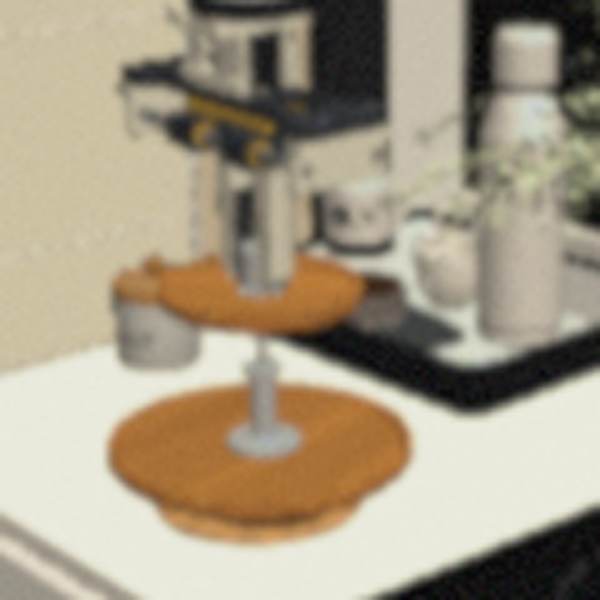

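The post stands upright with its flange at (265,440) and collar at (262,367). The tier is centred above it, around x=262, and level. Next I lower it gently.

Run:
```python
from h import *
h=np.load('home.npy');b=np.load('b2.npy');xy=h[:2].copy();z=134.
move_linear([*xy,z],vel=80)
L=[]
while z>109 and get_state()['t']<65:
    z-=2.5 if z>115 else .7
    move_linear([*xy,z],vel=40);f=force(2)-b;L.append((round(z,1),*(xy-h[:2]).round(1),*f.round(1)))
    if f[2]>3:
        if z<114: break
        n=np.linalg.norm(f[:2]);xy=xy+f[:2]/max(n,.1)*min(.8,.3*n);z+=1.5
    elif np.linalg.norm(f[:2])>2: xy=xy+f[:2]*.12
for l in L: print(*[float(v) for v in l])
print(get_state()['t'])
np.save('fin.npy',[*xy,z])
```

```text
131.5 0.0 0.0 -0.8 0.4 -0.4
129.0 0.0 0.0 -0.5 0.1 0.0
126.5 0.0 0.0 -0.3 -0.0 -0.1
124.0 0.0 0.0 0.6 -0.5 -0.4
121.5 0.0 0.0 -0.6 0.1 -0.3
119.0 0.0 0.0 -0.2 0.4 0.3
116.5 0.0 0.0 -0.7 -0.7 -0.0
114.0 0.0 0.0 -0.3 -0.2 -0.1
113.3 0.0 0.0 -0.1 -0.2 -0.0
112.6 0.0 0.0 -0.3 -0.0 -0.2
111.9 0.0 0.0 -0.7 -1.4 5.7
55.5667
```

It is seated on the collar at the expected height. I release it, retreat and check.

Run:
```python
from h import *
x,y,z=np.load('fin.npy')
move_linear([x,y,z+.3],vel=20)
gripper_to(60)
move_linear([x,y,z+60],vel=80)
move_linear([x-60,y-160,z+170],vel=220)
a=read_camera('scene');b=read_camera('top')
r=lambda c,x0,y0:cv2.resize(c['img'][y0:y0+110,x0:x0+110,::-1],(400,400),interpolation=cv2.INTER_CUBIC)
cv2.imwrite('pics/f.png',np.hstack([r(a,170,130),r(b,160,190)]))
print(get_state()['t'],get_state()['contact_force'])
for k in('tier','plate'):print(k,[np.round(d['centre']).tolist() for d in spot_in(b,k)[:1]])
```

```text
58.675 [-0.13313914 -0.67854281  0.18918045]
tier [[471.0, 159.0, 106.0]]
plate [[435.0, 191.0, 41.0]]
```

View pics/f.png

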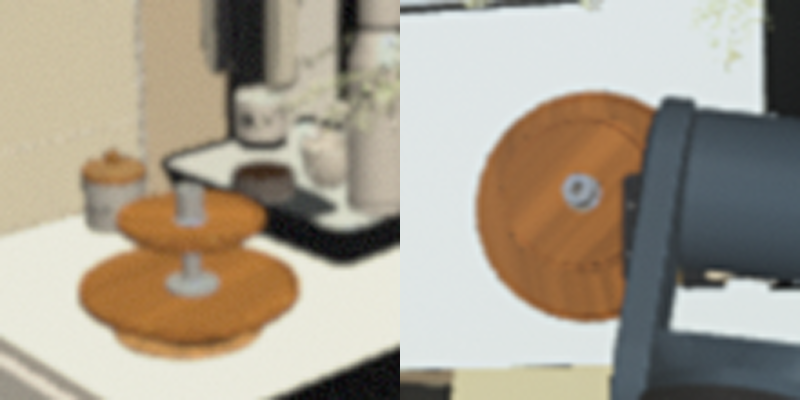

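The stand is complete. The tier lies level on the post at (190,220), the flange is flat on the plate at (192,283), and the robot is clear.

```bash
python3 -c "from bench import *; print(close_job())"
```

```text
the job is handed in; nothing more can be done
None
```

The two-tier stand is together and handed in at about 59 s: the post is fully home with its flange on the large plate, the small plate sits level on the collar, and the highest contact force I read was about 7 N, so some contacts were firmer than the 1–3 N I aimed for.

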